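# Hold the cradle's sprung arm open for the bronze cup

### The arm

A 6-joint arm with a two-finger parallel gripper is mounted at the origin on the work surface. World frame = base frame: x ahead of the robot, y to its left, z up, the work surface at z = 0. Lengths are in m, angles in rad, forces in N, time in s.
With the tool pointing down it reaches from about 0.35 to 0.725 m from the base axis. Payload 6 kg.
Tool frame: the origin (TCP) lies between the finger pads; the fingertips stand 22 mm ahead of it and the grasp point (between the pads) lies 3 mm ahead of it; z points along the fingers, y is the line along which they close (so a half turn about z gives the same grasp; the last joint's range is limited). The gripper opens to 85 mm and grips with 20 to 120 N. Pads are 22 mm wide; open, the fingers measure 114 mm over their backs; the gripper's body (76 mm by 85 mm) begins 54 mm behind the grasp point. The pads swing forward as they close: fully open they stand 13 mm farther back than shut.
Start: joints at [-0.858, 0.04, 0.085, 0, -1.615, -0.334], TCP at [0.222, -0.557, 0.253] pointing down, gripper open.
Joint ranges: [-2.56, 2.56], [-1.29, 2.01], [-1.08, 1.49], [-3.29, 1.98], [-2.81, -0.18], [-2.99, 2.99]. Speed limits (rad/s): [2.57, 2.57, 3.01, 3.14, 3.14, 3.14].

### API

Orientations are given as a 3x3 rotation matrix whose columns are the frame's x, y, z axes.
In Python, from workcell import sensors, viewer, order gives the robot as it stands.
- The arm moves only by the shell command python3 -m handwheel 'ROWS' [OPENING]. ROWS is JSON, a list of rows, each a list of 2 entries, a list of its own where there are three numbers: the shift along the tool's x, y, z as a fraction of full scale, then the turn, a rotation vector about the tool's x, y, z as a fraction of full scale. A call has 1 to 5 rows; each row is the pose to reach, as a shift and turn from the pose commanded when the call began, along the tool's axes at that moment, turning the shorter way round; what a row does not reach only later rows make up. Full scale, the value 1, is 0.5 m for a shift and pi rad for a turn. A row lasts 1/8 s, in which the tool goes at most 62.5 mm and 10.7 degrees, less where a joint would pass 70% of its speed; a pose out of reach is approached as far as the arm can. A call with a number of a shift or a turn outside -1 to 1 is refused whole. A call with a gripper value outside its range is refused whole. OPENING is the closure, from -1 (fully open) to 1 (shut), so that 0 is half open, set as the call begins (- or left out, the last holds). The fingers move at their own pace and stop on an object; the grip force is fixed at half the most. Time passes only in rows, so rows that repeat a pose let the fingers close. It gives the time, the measured TCP pose, the force, the opening and the grip force at its end, in the units of the state.
- sensors.observe(): the state, without advancing time (a new reading comes with each control period).
- viewer.get_image(name): name is "scene" or "top" or "wrist"; returns the picture (480x640x3 uint8, red, green, blue); there is no depth.
- viewer.camera_params(name): a dict with "fx", "fy", "cx", "cy" (pixels), "rvec" (rotation vector, rad) and "tvec" (3), from world to camera coordinates, as OpenCV has them. Camera axes: x right, y down, z forward; pixel columns grow to the right and rows downward; lengths in m; the calibration is good to about 2 mm. A picture is of the moment at which its call begins: read the wrist's pose just before it. camera_params takes no time and is no camera call; for the wrist camera it gives the pose at the moment of the call.
- order.close_job(): hands the job in; it is judged then, once.
The state is a dict: "t": time; "q": joint angles; "joint_vel": joint speeds; "effort": joint torques, N m; "eef_pos": TCP position; "orientation": TCP orientation; "ft_force": force on the tool from outside, world axes, zero at the start; "wrist_torque": the same for the moment, N m; "finger_gap": finger opening in m; "grasp_force": force on a finger pad.
Only numpy, scipy, OpenCV 4.12 (cv2) and the standard library are available. Lean on these libraries where they do the work, as an engineer would, in place of code of your own. Each camera call takes 0.05 s, during which the arm holds its last target. There are 200 camera calls.

### The job

The bronze cup with the loop handle is about to be lifted out of its cradle by the conservator. Swing the sprung hold-down arm of the cradle that holds this cup aside, all the way to its stop, and keep it there: the program finishes with the gripper still holding the arm against its spring. Leave the other cradle's arm at rest, and do not shift either bronze or the other things on the bench.

Things in the scene. Friction and masses are not known exactly. Their poses are not given: they have to be found in the camera images.
- cup: The handled bronze cup: dull brown-green bronze, 78 dia, 95 high, with one loop handle that reaches 70 from the axis on local -x. Origin: centre of its underside, on the axis. 0.6 kg. Stands on the seat of one of the two cradles. Lengths in mm.
- beaker: The bronze beaker without handle: same dull brown-green bronze, waisted, 80 dia at the flared mouth, 95 high. Origin: centre of its underside. Stands on the seat of the other cradle. Lengths in mm.
- stand_a: One of two identical cradles fixed to the bench (a and b). Plywood board 200 x 130 x 15; origin: centre of its underside; cork seat disc (86 dia, top at 20 above the bench) at the origin, on which a bronze stands. An upright post stands at local x = +75, y = 0 and carries the hold-down arm. At yaw 0 the post is on the side away from the robot. Lengths in mm.
- holddown_a (a joint): Angle (rad) of cradle a's hold-down arm about its upright pivot. 0 = at rest, lying from the post towards the cradle's local -x over the bronze's mouth; grows as it swings anticlockwise seen from above (free end towards local -y); fixed stop at 1.30. A spring always pulls it back to 0: at the grip post about 4 N to start, 8 N at the stop. Lengths in mm.
- grip_a (a point): Grip post of cradle a's arm: upright round steel pin, 16 dia, on the free end of the arm, from 132 to 187 above the bench; this point is on its axis at 160. It moves with the arm on a circle of radius 135 about pivot_a. Lengths in mm.
- pivot_a (a point): Point on the upright pivot axis of cradle a's arm, 160 above the bench (the hub itself ends at 142). The arm is a level aluminium bar 12 wide, 8 thick, top at 132 above the bench; a small cork pad under it clears the bronze's rim by 5. Lengths in mm.
- stand_b: One of two identical cradles fixed to the bench (a and b). Plywood board 200 x 130 x 15; origin: centre of its underside; cork seat disc (86 dia, top at 20 above the bench) at the origin, on which a bronze stands. An upright post stands at local x = +75, y = 0 and carries the hold-down arm. At yaw 0 the post is on the side away from the robot. Lengths in mm.
- holddown_b (a joint): Angle (rad) of cradle b's hold-down arm about its upright pivot. 0 = at rest, lying from the post towards the cradle's local -x over the bronze's mouth; grows as it swings anticlockwise seen from above (free end towards local -y); fixed stop at 1.30. A spring always pulls it back to 0: at the grip post about 4 N to start, 8 N at the stop. Lengths in mm.
- grip_b (a point): Grip post of cradle b's arm: upright round steel pin, 16 dia, on the free end of the arm, from 132 to 187 above the bench; this point is on its axis at 160. It moves with the arm on a circle of radius 135 about pivot_b. Lengths in mm.
- pivot_b (a point): Point on the upright pivot axis of cradle b's arm, 160 above the bench (the hub itself ends at 142). The arm is a level aluminium bar 12 wide, 8 thick, top at 132 above the bench; a small cork pad under it clears the bronze's rim by 5. Lengths in mm.
- brush: Bystander: hand brush 190 long lying between the cradles; origin near its middle. Lengths in mm.
- spatula: Bystander: metal spatula 200 long lying on the left; origin near its middle. Lengths in mm.
- bowl: Bystander: white ceramic bowl, 90 dia, 40 high, behind the cradles; origin: centre of underside. Lengths in mm.
- jar: Bystander: small amber glass jar, 52 dia, 70 high, back left; origin: centre of underside. Lengths in mm.
- weight: Bystander: brass knob weight, 28 dia, 30 high, standing on the board of cradle a; origin: centre of underside. Lengths in mm.
- flask: Bystander: white plastic bottle, 56 dia, 130 high, right; origin: centre of underside. Lengths in mm.
- cork_block: Bystander: cork disc 50 dia, 30 high, back right; origin: centre of underside. Lengths in mm.
Mind the look-alikes: they are no part of the job. What is shaped like the cup but turquoise is not meant.

How it is judged:
By the outcome, as a careful person would: the job done as asked, in the order asked, and still so for the second after the job is handed in, while the arm keeps its last pose, push and grip.
It also fails if it takes over 32 s, if anything falls off the work surface, if the arm or the gripper's body presses on something with over 40 N, if the wrist force passes 120 N, or if a joint passes its speed limit or range.

## Working session

There is one attempt and no reset: what is moved stays moved. The work goes in short steps, Python scripts to look and compute and a shell command to move; the robot and the scene stay as the last step left them, time stands still between calls to the robot, and variables do not carry over. Pictures are saved under pics/ and viewed, at most 10 in all, crops included, and the job is handed in when it is done.

```bash
mkdir -p pics; python3 - <<'E'
from workcell import sensors, viewer
import cv2
for n in("scene","top"):
    cv2.imwrite(f"pics/{n}0.png",viewer.get_image(n)[:,:,::-1]); p=viewer.camera_params(n); print(n,p)
print(sensors.observe())
E
```

```text
scene {'fx': 501.12957813846987, 'fy': 501.12957813846987, 'cx': 319.7358613675344, 'cy': 239.89045454846098, 'rvec': array([ 1.08291052,  2.28350769, -1.10714231]), 'tvec': array([ 0.29835145, -0.09771851,  1.52815837])}
top {'fx': 535.4090714427639, 'fy': 535.4090714427639, 'cx': 313.994019211143, 'cy': 234.5386366142128, 'rvec': array([ 2.14438012, -2.09335323,  0.20165207]), 'tvec': array([-0.04900794,  0.46418947,  1.55693455])}
{'t': 0.1, 'q': array([-8.58294858e-01,  4.07597042e-02,  8.39388858e-02, -4.06421577e-04,
       -1.61548290e+00, -3.33719472e-01]), 'joint_vel': array([-1.26600815e-03,  8.24659514e-05, -9.24718451e-05,  1.44194593e-03,
        5.09125881e-05,  9.07877849e-04]), 'effort': array([-4.25741964e-03, -3.69347548e+01,  3.48284698e+01,  6.95192680e+00,
       -4.63574383e-03,  3.27073894e-05]), 'eef_pos': array([ 0.2218675 , -0.55720614,  0.25239007]), 'orientation': array([[-9.29109091e-01, -3.69805134e-01, -6.78182436e-04],
       [-3.69805740e-01,  9.29108033e-01,  1.40611246e-03],
       [ 1.10117144e-04,  1.55722762e-03, -9.99998781e-01]]), 'ft_force': array([0.30406628, 0.72658986, 0.21524015]), 'wrist_torque': array([ 0.00860677,  0.00984837, -0.02727022]), 'grasp_force': 0.0, 'finger_gap': 0.08532896124421235}
```

View pics/scene0.png

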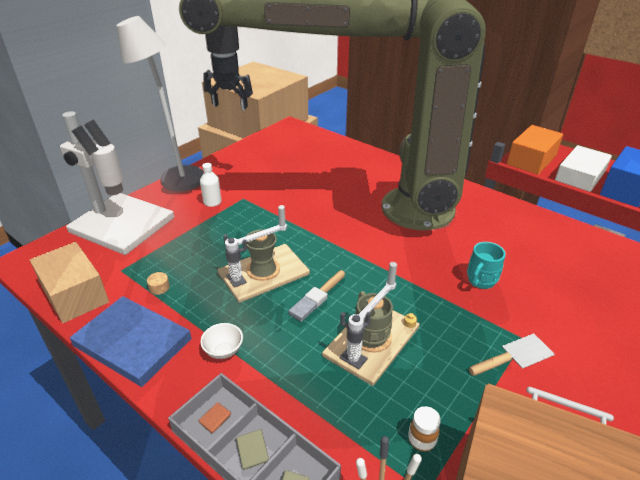

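View pics/top0.png

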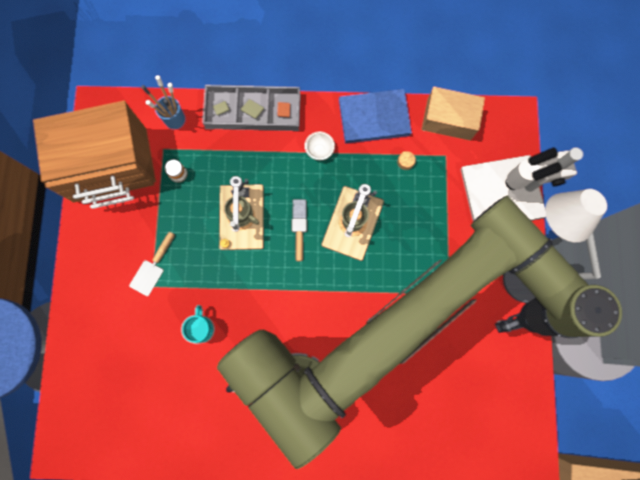

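The scene view shows the cradle with the brass weight (a) at about (372,335) and the other (b) at (262,265). In the top view they are at (241,215) and (352,222). I need crops to tell the bronzes apart.

```bash
python3 - <<'E'
import cv2,numpy as np
s=cv2.imread("pics/scene0.png");t=cv2.imread("pics/top0.png")
a=cv2.resize(s[200:390,205:435],(600,496),interpolation=3)[:, :]
b=cv2.resize(t[165:265,210:390],(800,444),interpolation=3)
cv2.imwrite("pics/sc.png",a);cv2.imwrite("pics/tc.png",b)
E
```

```text
(no output)
```

View pics/sc.png

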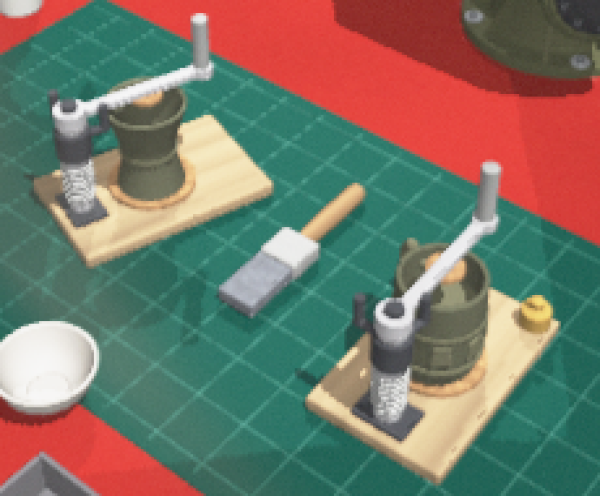

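View pics/tc.png

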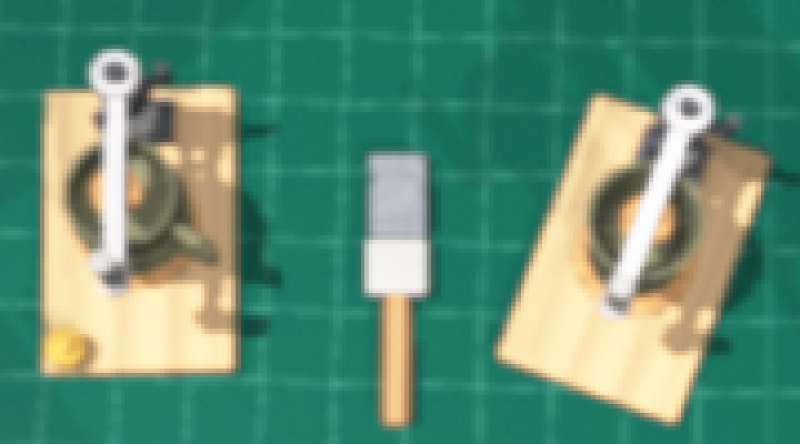

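The handled cup stands in the cradle with the brass weight (a). The handle shows at crop (205,250). The waisted beaker is in b. Next I triangulate the pin and hub of a.

```bash
cat >h.py <<'E'
import cv2,numpy as np
from workcell import sensors, viewer
def PR(p):
    R=cv2.Rodrigues(np.array(p["rvec"]))[0];K=np.array([[p["fx"],0,p["cx"]],[0,p["fy"],p["cy"]],[0,0,1]])
    return K,R,np.array(p["tvec"])
def ray(p,uv):
    K,R,t=PR(p);d=R.T@np.linalg.solve(K,[uv[0],uv[1],1]);return -R.T@t,d/np.linalg.norm(d)
def plane(p,uv,z):
    c,d=ray(p,uv);return c+d*(z-c[2])/d[2]
def tri(l):
    A=0;b=0;L=[ray(*x) for x in l]
    for c,d in L:
        M=np.eye(3)-np.outer(d,d);A=A+M;b=b+M@c
    X=np.linalg.solve(A,b);return X,[np.linalg.norm((np.eye(3)-np.outer(d,d))@(X-c)) for c,d in L]
def proj(p,X):
    K,R,t=PR(p);v=K@(R@np.array(X)+t);return v[:2]/v[2]
E
python3 - <<'E'
from h import *
np.set_printoptions(precision=4,suppress=True)
S=viewer.camera_params("scene");T=viewer.camera_params("top");W=viewer.camera_params("wrist")
for n,s,t in[("hub",(395,308),(113,73)),("pintop",(489,167),(103,260)),("pintop2",(489,167),(118,285)),("pinbot",(487,222),(113,285))]:
    s=(205+s[0]/2.609,200+s[1]/2.61);t=(210+t[0]/4.444,165+t[1]/4.44)
    print(n,*tri([(S,s),(T,t)]),"sc.z:",plane(S,s,dict(hub=.142,pinbot=.132).get(n,.187)),"top:",plane(T,t,dict(hub=.142,pinbot=.132).get(n,.187)))
t=lambda u,v:(210+u/4.444,165+v/4.44)
for uv in[(42,90),(238,90),(238,374),(42,374)]:print("board",plane(T,t(*uv),.015))
print("wristcam",ray(W,(320,240)))
E
```

```text
hub [0.5966 0.1914 0.1379] [np.float64(0.0006337772156938932), np.float64(0.0006337772156939192)] sc.z: [0.5995 0.1941 0.142 ] top: [0.5957 0.1902 0.142 ]
pintop [0.4629 0.184  0.1845] [np.float64(0.0007634174527056458), np.float64(0.0007634174527055353)] sc.z: [0.4651 0.186  0.187 ] top: [0.4628 0.1829 0.187 ]
pintop2 [0.4498 0.1764 0.1716] [np.float64(0.0013012979455851242), np.float64(0.0013012979455851292)] sc.z: [0.4651 0.186  0.187 ] top: [0.4473 0.1729 0.187 ]
pinbot [0.4596 0.1865 0.1238] [np.float64(0.000880464082636481), np.float64(0.0008804640826364558)] sc.z: [0.467  0.1914 0.132 ] top: [0.4583 0.1845 0.132 ]
board [0.6198 0.2595 0.015 ]
board [0.6231 0.1226 0.015 ]
board [0.422  0.1141 0.015 ]
board [0.4188 0.2479 0.015 ]
wristcam (array([ 0.1609, -0.5808,  0.3716]), array([ 0.2355,  0.0983, -0.9669]))
```

```bash
python3 -m handwheel '[[[-0.72,0.58,-0.1],[0,0,0]],[[-0.72,0.58,-0.1],[0,0,0]],[[-0.72,0.58,-0.1],[0,0,0]],[[-0.72,0.58,-0.1],[0,0,0]],[[-0.72,0.58,-0.1],[0,0,0]]]' -1; python3 - <<'E'
from h import *
s=sensors.observe();R=np.array(s["orientation"])
print(s["eef_pos"],R.T@(np.array([.462,.184,.30])-s["eef_pos"])/.5)
E
```

```text
t: 0.72
eef_pos: [0.3751, -0.285, 0.2869]
orientation: [[-0.929, -0.37, 0.0], [-0.37, 0.929, 0.0], [-0.0, 0.0, -1.0]]
ft_force: [1.3, -1.0, -0.0]
finger_gap: 0.0853
grasp_force: 0.0
[ 0.37505738 -0.2849667   0.28685167] [-0.5083021   0.80721815 -0.02597098]
```

```bash
python3 -m handwheel '[[[-0.5,0.8,-0.03],[0,0,0.1]],[[-0.5,0.8,-0.03],[0,0,0.1]],[[-0.5,0.8,-0.03],[0,0,0.1]],[[-0.5,0.8,-0.03],[0,0,0.1]],[[-0.5,0.8,-0.03],[0,0,0.1]]]'; python3 - <<'E'
from h import *
s=sensors.observe();R=np.array(s["orientation"])
print(s["eef_pos"],R.T@(np.array([.452,.184,.30])-s["eef_pos"])/.5)
E
```

```text
t: 1.35
eef_pos: [0.4272, 0.0032, 0.2963]
orientation: [[-0.998, -0.065, 0.0], [-0.065, 0.998, 0.001], [-0.0, 0.001, -1.0]]
ft_force: [1.4, -0.2, -1.1]
finger_gap: 0.0856
grasp_force: 0.0
[0.42722535 0.00316137 0.29633153] [-0.07293001  0.35770085 -0.00712191]
```

```bash
python3 -m handwheel '[[[-0.07,0.36,0],[0,0,0]],[[-0.07,0.36,0],[0,0,0]],[[-0.07,0.36,0],[0,0,0]],[[-0.07,0.36,0],[0,0,0]],[[-0.07,0.36,0],[0,0,0]]]'; python3 - <<'E'
from h import *
import json
s=sensors.observe();p=viewer.camera_params("wrist");cv2.imwrite("pics/w1.png",viewer.get_image("wrist")[:,:,::-1])
np.save("pics/w1.npy",p,allow_pickle=True)
print(s["eef_pos"],proj(p,[.462,.184,.187]),proj(p,[.462,.184,.132]),proj(p,[.597,.191,.142]))
E
```

```text
t: 1.98
eef_pos: [0.4507, 0.1829, 0.296]
orientation: [[-0.998, -0.065, -0.001], [-0.065, 0.998, -0.001], [0.001, -0.001, -1.0]]
ft_force: [-0.0, -1.1, 0.6]
finger_gap: 0.0853
grasp_force: 0.0
[0.45068712 0.18290533 0.29598243] [317.77360031 264.82796685] [318.0404701  242.87594275] [316.07066031 395.20798147]
```

View pics/w1.png

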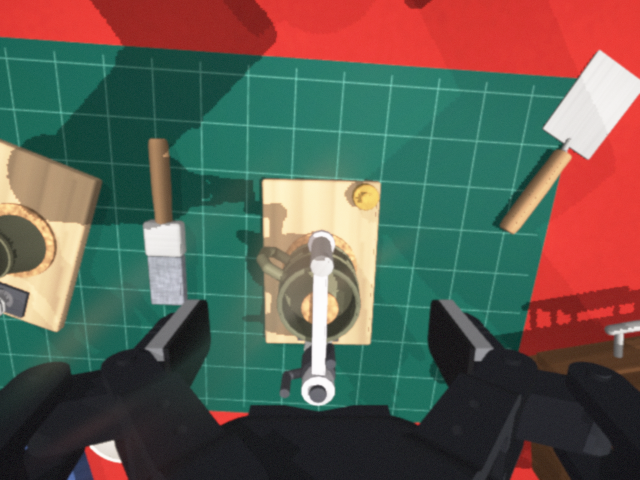

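The wrist view shows the pin top at (321,266), its base at (320,242), the hub at (318,389), and the cup's loop handle at (272,262). These lie within a few pixels of prediction.

```bash
python3 - <<'E'
from h import *
np.set_printoptions(precision=4,suppress=True)
W=np.load("pics/w1.npy",allow_pickle=True).item();S=viewer.camera_params("scene")
print(plane(W,(321,266),.187),plane(W,(318,389),.142))
print(tri([(W,(321,266)),(S,(392.4,264))]),tri([(W,(318,389)),(S,(356.4,318))]))
s=sensors.observe();R=np.array(s["orientation"])
X=plane(W,(321,266),.187);X[2]=.163;print(R.T@(X-s["eef_pos"])/.5)
E
```

```text
[0.4627 0.1862 0.187 ] [0.5906 0.1923 0.142 ]
(array([0.4634, 0.1857, 0.1855]), [np.float64(0.000563486668041802), np.float64(0.000563486668041756)]) (array([0.595 , 0.1919, 0.1365]), [np.float64(0.0006522686440444441), np.float64(0.0006522686440444433)])
[-0.0242  0.0061  0.2668]
```

```bash
python3 -m handwheel '[[[-0.024,0.006,0],[0,0,0]],[[-0.024,0.006,0.1],[0,0,0]],[[-0.024,0.006,0.2],[0,0,0]],[[-0.024,0.006,0.264],[0,0,0]],[[-0.024,0.006,0.264],[0,0,0]]]'; python3 - <<'E'
from h import *
cv2.imwrite("pics/w2.png",viewer.get_image("wrist")[:,:,::-1])
E
```

```text
t: 2.65
eef_pos: [0.4621, 0.1853, 0.162]
orientation: [[-0.998, -0.063, -0.004], [-0.063, 0.998, -0.003], [0.004, -0.003, -1.0]]
ft_force: [-0.2, -0.6, 0.7]
finger_gap: 0.0854
grasp_force: 0.0
```

View pics/w2.png

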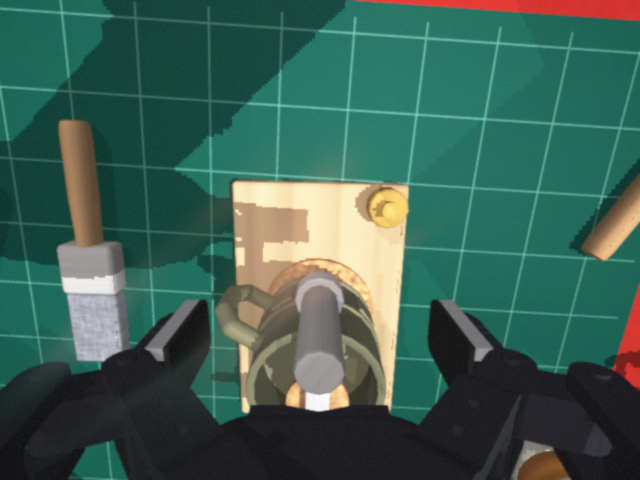

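The pin (top at (319,370)) is centred between the fingers at (185,330) and (455,330). Now I close.

```bash
python3 -m handwheel '[[[0,0,0],[0,0,0]],[[0,0,0],[0,0,0]],[[0,0,0],[0,0,0]],[[0,0,0],[0,0,0]],[[0,0,0],[0,0,0]]]' 1; python3 -m handwheel '[[[0,0,0],[0,0,0]],[[0,0,0],[0,0,0]],[[0,0,0],[0,0,0]]]'; python3 - <<'E'
from h import *
np.set_printoptions(precision=4,suppress=True)
s=sensors.observe();R=np.array(s["orientation"]);p=s["eef_pos"]
piv=np.array([p[0]+.135*np.cos(.05),p[1]+.135*np.sin(.05),p[2]]);print(p,piv,s["ft_force"])
for a in(.1,.2,.3,.4,.5,.6,.7,.8,.9,1.,1.1,1.2,1.3,1.34):
    c=cv2.Rodrigues(np.array([0,0,a]))[0];print(a,R.T@(piv+c@(p-piv)-p)/.5,-a/np.pi)
E
```

```text
t: 3.32
eef_pos: [0.4627, 0.1858, 0.165]
orientation: [[-0.998, -0.064, 0.0], [-0.064, 0.998, -0.002], [-0.0, -0.002, -1.0]]
ft_force: [-0.6, -6.4, 2.8]
finger_gap: 0.0148
grasp_force: 58.6
t: 3.7
eef_pos: [0.4628, 0.1858, 0.165]
orientation: [[-0.998, -0.064, 0.0], [-0.064, 0.998, -0.002], [-0.0, -0.002, -1.0]]
ft_force: [-0.7, -4.8, 3.1]
finger_gap: 0.0146
grasp_force: 58.6
[0.4628 0.1858 0.165 ] [0.5976 0.1925 0.165 ] [-0.6766 -4.802   3.1411]
0.1 [-0.001 -0.027  0.   ] -0.03183098861837907
0.2 [-0.0046 -0.0537  0.0001] -0.06366197723675814
0.3 [-0.0109 -0.08    0.0001] -0.0954929658551372
0.4 [-0.0198 -0.1054  0.0002] -0.12732395447351627
0.5 [-0.0312 -0.1299  0.0002] -0.15915494309189535
0.6 [-0.045  -0.1531  0.0003] -0.1909859317102744
0.7 [-0.061  -0.1748  0.0003] -0.22281692032865347
0.8 [-0.0791 -0.1948  0.0004] -0.25464790894703254
0.9 [-0.0991 -0.2129  0.0004] -0.2864788975654116
1.0 [-0.1209 -0.2289  0.0004] -0.3183098861837907
1.1 [-0.1441 -0.2427  0.0005] -0.35014087480216977
1.2 [-0.1686 -0.2541  0.0005] -0.3819718634205488
1.3 [-0.1941 -0.2629  0.0005] -0.4138028520389279
1.34 [-0.2045 -0.2658  0.0005] -0.4265352474862795
```

```bash
python3 -m handwheel '[[[-0.001,-0.027,0],[0,0,-0.032]],[[-0.0046,-0.0537,0],[0,0,-0.064]],[[-0.011,-0.08,0],[0,0,-0.0955]],[[-0.02,-0.1055,0],[0,0,-0.127]],[[-0.031,-0.13,0],[0,0,-0.159]]]'; python3 - <<'E'
from h import *
np.set_printoptions(precision=4,suppress=True)
s=sensors.observe();R=np.array(s["orientation"]);p=s["eef_pos"]
piv=np.array([.5976,.1925,p[2]]);d=piv-p
print(np.linalg.norm(d),np.arctan2(d[1],d[0])-.05, np.arctan2(-R[1,0],-R[0,0])-.064)
for a in(.1,.2,.3,.4,.5,.6,.7,.75,.8,.85):
    c=cv2.Rodrigues(np.array([0,0,a]))[0];print(a,R.T@(piv+c@(p-piv)-p)/.5,-a/np.pi)
E
```

```text
t: 4.32
eef_pos: [0.4814, 0.1228, 0.1649]
orientation: [[-0.843, -0.538, -0.002], [-0.538, 0.843, 0.001], [0.001, 0.002, -1.0]]
ft_force: [-7.6, 0.8, 4.3]
finger_gap: 0.0143
grasp_force: 59.0
0.13548121322397477 0.48997916129302593 0.504068889663057
0.1 [-0.0006 -0.0271 -0.    ] -0.03183098861837907
0.2 [-0.0039 -0.054  -0.0001] -0.06366197723675814
0.3 [-0.0098 -0.0804 -0.0001] -0.0954929658551372
0.4 [-0.0184 -0.1061 -0.0002] -0.12732395447351627
0.5 [-0.0295 -0.1308 -0.0002] -0.15915494309189535
0.6 [-0.043  -0.1543 -0.0003] -0.1909859317102744
0.7 [-0.0588 -0.1763 -0.0003] -0.22281692032865347
0.75 [-0.0675 -0.1867 -0.0004] -0.238732414637843
0.8 [-0.0767 -0.1966 -0.0004] -0.25464790894703254
0.85 [-0.0864 -0.2061 -0.0004] -0.2705634032562221
```

```bash
python3 -m handwheel '[[[0.001,-0.027,0],[0,0,-0.032]],[[-0.002,-0.054,0],[0,0,-0.064]],[[-0.008,-0.0805,0],[0,0,-0.0955]],[[-0.0165,-0.106,0],[0,0,-0.127]],[[-0.0275,-0.131,0],[0,0,-0.159]]]'; python3 - <<'E'
from h import *
np.set_printoptions(precision=4,suppress=True)
s=sensors.observe();R=np.array(s["orientation"]);p=s["eef_pos"]
piv=np.array([.5976,.1925,p[2]]);d=piv-p
print(np.linalg.norm(d),np.arctan2(d[1],d[0])-.05, np.arctan2(-R[1,0],-R[0,0])-.064,"tool force",R.T@s["ft_force"])
for a in(.1,.2,.25,.3,.35):
    c=cv2.Rodrigues(np.array([0,0,a]))[0];print(a,R.T@(piv+c@(p-piv)-p)/.5,-a/np.pi)
E
```

```text
t: 4.95
eef_pos: [0.5287, 0.0753, 0.165]
orientation: [[-0.482, -0.876, -0.001], [-0.876, 0.482, 0.001], [-0.001, 0.001, -1.0]]
ft_force: [-4.8, 3.9, 4.9]
finger_gap: 0.0147
grasp_force: 59.0
0.1359240079773324 0.9892456058797738 1.0035413655693903 tool force [-1.0856  6.0297 -4.8542]
0.1 [-0.0006 -0.0272 -0.    ] -0.03183098861837907
0.2 [-0.0039 -0.0541 -0.0001] -0.06366197723675814
0.25 [-0.0065 -0.0675 -0.0001] -0.07957747154594767
0.3 [-0.0099 -0.0806 -0.0001] -0.0954929658551372
0.35 [-0.0138 -0.0936 -0.0001] -0.11140846016432673
```

```bash
python3 -m handwheel '[[[-0.0005,-0.027,0],[0,0,-0.032]],[[-0.004,-0.054,0],[0,0,-0.064]],[[-0.007,-0.07,0],[0,0,-0.083]],[[-0.009,-0.079,0],[0,0,-0.094]],[[-0.009,-0.079,0],[0,0,-0.094]]]'; python3 - <<'E'
from h import *
s=sensors.observe();R=np.array(s["orientation"]);p=s["eef_pos"];d=np.array([.5976,.1925])-p[:2]
print(np.linalg.norm(d),np.arctan2(d[1],d[0])-.05,"tool force",R.T@s["ft_force"])
E
```

```text
t: 5.58
eef_pos: [0.5653, 0.0604, 0.165]
orientation: [[-0.209, -0.978, -0.001], [-0.978, 0.209, 0.001], [-0.001, 0.001, -1.0]]
ft_force: [-7.1, 2.9, 6.5]
finger_gap: 0.0144
grasp_force: 59.1
0.13598911365855174 1.2809717592923604 tool force [-1.34544581  7.5578254  -6.49425998]
```

```bash
cat >m.py <<'E'
from h import *
s=sensors.observe();R=np.array(s["orientation"]);p=s["eef_pos"];d=np.array([.5976,.1925])-p[:2]
print(np.linalg.norm(d),np.arctan2(d[1],d[0])-.05,"tool force",R.T@s["ft_force"])
E
python3 -m handwheel '[[[0,-0.004,0],[0,0,-0.005]],[[0,-0.004,0],[0,0,-0.005]]]';python3 m.py; python3 -m handwheel '[[[0,-0.004,0],[0,0,-0.004]],[[0,-0.004,0],[0,0,-0.004]]]';python3 m.py
```

```text
t: 5.82
eef_pos: [0.567, 0.06, 0.1649]
orientation: [[-0.194, -0.981, -0.001], [-0.981, 0.194, 0.001], [-0.001, 0.001, -1.0]]
ft_force: [-6.3, 3.2, 6.4]
finger_gap: 0.0146
grasp_force: 59.0
0.13599160560020732 1.2940988160666427 tool force [-1.94139626  6.81813685 -6.43722269]
t: 6.08
eef_pos: [0.5677, 0.0598, 0.1649]
orientation: [[-0.182, -0.983, -0.004], [-0.983, 0.182, 0.001], [-0.001, 0.004, -1.0]]
ft_force: [-14.1, 5.0, 9.4]
finger_gap: 0.0147
grasp_force: 59.8
0.13601987375972852 1.2989378298619678 tool force [-2.34580736 14.84387411 -9.29379751]
```

```bash
python3 -m handwheel '[[[0,-0.002,0],[0,0,0]],[[0,-0.002,0],[0,0,0]],[[0,-0.002,0],[0,0,0]],[[0,-0.002,0],[0,0,0]]]';python3 m.py; python3 - <<'E'
from h import *
a=viewer.get_image("scene")[200:390,205:435,::-1];cv2.imwrite("pics/end.png",cv2.resize(a,(600,496),interpolation=3))
E
python3 m.py
```

```text
t: 6.58
eef_pos: [0.5679, 0.0598, 0.1649]
orientation: [[-0.182, -0.983, -0.006], [-0.983, 0.182, 0.001], [-0.0, 0.006, -1.0]]
ft_force: [-18.4, 4.5, 11.2]
finger_gap: 0.0146
grasp_force: 60.2
0.13602458437846499 1.3007139972730324 tool force [ -1.06417878  19.00996225 -11.10665653]
0.13602104116262675 1.3005075036798455 tool force [-1.29708163 19.25397814 -9.89547487]
```

View pics/end.png

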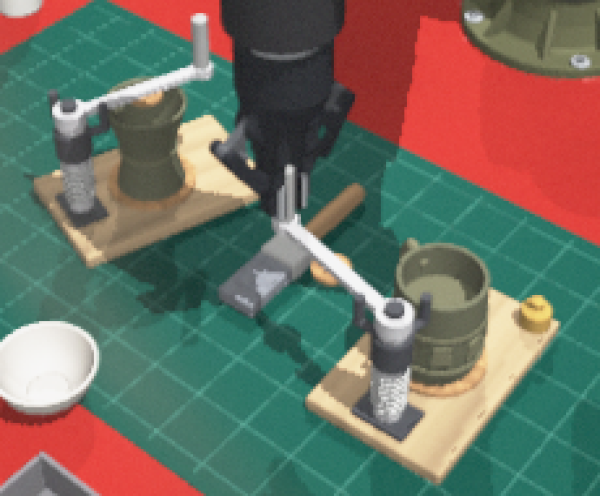

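The arm of cradle a, pin at (289,200), is swung clear of the cup and held at the stop. The cup, weight, brush, beaker and the other cradle's arm are where they were.

```bash
python3 -c "
from workcell import order; print(order.close_job())"
```

```text
the job is handed in; nothing more can be done
None
```

The hold-down arm of the handled cup's cradle (a) is swung to its stop at about 1.30 rad and the gripper is still holding it there. In the last picture the other cradle's arm, both bronzes, the brush and the weight had not moved, and the job was handed in at about 6.6 s.

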